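# Ready a phial and open the child-safe refill bottle

### The job

Get the refill corner ready: first stand the empty blue roll-on phial upright in the small wooden filling well and let go of it. Then open the child-safe refill bottle: grip its white cap, press it down, give it a quarter turn anticlockwise (seen from above) while it is pressed, and lift it off. Finish while still holding the cap, level and at rest, a few centimetres straight above the bottle's mouth; do not put it down or let go, and leave the candle, cream jar, soap and nail brush where they are.

Things in the scene. Friction and masses are not known exactly. Their poses are not given: they have to be found in the camera images.
- phial: empty roll-on phial, loose, standing upright: blue glass tube with a round wood-coloured cap, 20 mm diameter (19 mm glass to 55 mm up, 20.6 mm cap above that), 85 mm tall, about 50 g. Origin: centre of its underside, z up its length.
- filling_well: small fixed wooden well: dark base plate 84 x 84 x 8 mm with a square, open-topped light wooden shaft on its middle, 48 x 48 mm outside, 36 x 36 mm inside, rim 46 mm above the worktop. Origin: centre of its underside; x and y along the plate's sides. It may stand on the left or on the right.
- well_floor (a point): centre of the well's inner floor, 8 mm above the worktop and 38 mm below the shaft's rim
- refill_bottle: fixed amber refill bottle, 68 mm diameter, its shoulder ending 94 mm above the worktop, pale label, on a screwed-down dark wooden plinth 110 x 110 x 10 mm: it cannot move. White neck, 28 mm diameter, with two hooks at its +x and -x side, 39 mm across. Origin: centre of the plinth's underside; x, y along the plinth's sides, z up. It may stand on the left or on the right.
- mouth (a point): centre of the top of the bottle's neck, 135 mm above the worktop; a sprung plug of 18 mm diameter stands up to 9 mm out of it once the cap is off
- safety_cap: round white ribbed child-safe cap, 51 mm diameter over its ribs, 32 mm tall, about 30 g, loose but locked on the bottle at the start. Origin: centre of its lower rim, 113 mm above the worktop when locked, 19 mm above the shoulder. z up; a green stripe on top lies along its x. Two inner lugs, at its +x and -x side, sit under the bottle's hooks; locked, its x lies along the bottle's x.
- cap_top (a point): centre of the cap's top, 32 mm above its origin. The locked cap neither lifts nor turns. A spring holds it up (5 N at rest, 9 N at the hard stop 6 mm down). 4 mm or more down it turns anticlockwise seen from above: keep it down for the first 45 degrees; from 50 to 130 it lifts straight off (a quarter turn is right); at about 135 it strikes a stop. Clockwise is blocked.
- candle: bystander: candle in a clear glass, 70 mm diameter, 78 mm tall, loose; origin at the centre of its underside. Leave alone.
- jar: bystander: glass cream jar with pink label band and wooden lid, 68 mm diameter, 58 mm tall, loose; origin at the centre of its underside. Leave alone.
- soap: bystander: pink bar of soap in a paper sleeve, 53 x 78 x 26 mm, loose; origin at the centre of its underside. Leave alone.
- nail_brush: bystander: wooden nail brush, 36 x 92 x 33 mm, loose; origin at the centre of its underside. Leave alone.
There are look-alikes about, which are no part of the job. Of the things that look like the phial, take the one that is farthest from the robot's base at the start.

How it is judged (in metres and radians):
On the way, in this order (a step that is already met when the one before it is completed fails the run):
1. the phial stands in the filling well and has been let go (horizontal distance between phial and well_floor below 0.013 m and z of phial in the frame of well_floor between -0.004 and 0.006 m and angle between phial's own z axis and vertical below 0.25 rad and contact force between the fingers and phial below 0.05 N), for 0.2 s.
2. the cap, not yet turned, is pressed down by the fingers at least 3 mm (z of safety_cap in the frame of refill_bottle below 0.11 m and angle between the x axis of safety_cap and the x axis of refill_bottle, either way round below 0.35 rad and contact force between the fingers and safety_cap above 1 N), for 0.05 s.
3. the cap is turned at least 35 degrees while still down on the neck (angle between the x axis of safety_cap and the x axis of refill_bottle, either way round above 0.6 rad and z of safety_cap in the frame of refill_bottle below 0.118 m), for 0.05 s.
At the end, for the whole second after the job is handed in: the fingers hold the cap still and level (within 0.3 rad), its lower rim 13 to 150 mm above the bottle's mouth and within 35 mm of it sideways, touching nothing of the bottle; the phial stands released in the well (within 13 mm of the middle, on the floor, tilt under 0.25 rad) (all of step 1 and z of safety_cap in the frame of mouth between 0.013 and 0.15 m and horizontal distance between safety_cap and mouth below 0.035 m and angle between safety_cap's own z axis and vertical below 0.3 rad and contact force between the fingers and safety_cap above 1 N and contact force between safety_cap and refill_bottle below 0.05 N and linear speed of safety_cap below 0.03 m/s); the arm keeps its last pose, push and grip.
It fails at once if the candle is moved more than 30 mm (distance of candle from where it was at the start of the episode above 0.03 m).
It fails at once if the cream jar is moved more than 30 mm (distance of jar from where it was at the start of the episode above 0.03 m).
It fails at once if the soap is moved more than 30 mm (distance of soap from where it was at the start of the episode above 0.03 m).
It fails at once if the nail brush is moved more than 30 mm (distance of nail_brush from where it was at the start of the episode above 0.03 m).
It also fails if it takes over 58 s, if anything falls off the work surface, if the arm or the gripper's body presses on something with over 40 N, if the wrist force passes 120 N, or if a joint passes its speed limit or range.

### The arm

A 6-joint arm with a two-finger parallel gripper is mounted at the origin on a cart in front of the work surface, level with it; the furniture and walls round the work are solid. World frame = base frame: x ahead of the robot, y to its left, z up, the work surface at z = 0. Lengths are in m, angles in degrees, forces in N, time in s.
With the tool pointing down it reaches from about 0.4 to 0.825 m from the base axis. Payload 7 kg.
Tool frame: the origin (TCP) lies midway between the tips of the shut fingers; the grasp point (between the pads) lies 19 mm behind it; z points along the fingers, y is the line along which they close (so a half turn about z gives the same grasp; the last joint's range is limited). The gripper opens to 88 mm and grips with 3 to 60 N. Pads are 19 mm wide; open, the fingers measure 130 mm over their backs; the gripper's body (78 mm by 193 mm) begins 47 mm behind the grasp point.
Start: joints at [-46.92, 20.546, 0.682, 0, -70.136, -16.507], TCP at [0.302, -0.604, 0.227] pointing down, gripper open.
Joint ranges: [-176.03, 176.03], [-82.01, 121.73], [-58.28, 71.71], [-173.87, 95.51], [-174.79, -0.11], [-173.66, 173.66]. Speed limits (degrees/s): [136.94, 136.94, 172.46, 180, 180, 180].

### API

Orientations are given as [roll, pitch, yaw] about the fixed x, y, z axes, in that order (R = Rz(yaw) Ry(pitch) Rx(roll)).
In Python, from plant import ctrl gives the robot as it stands. The module is installed in compiled form; this text tells all that it offers.
- The arm moves only by the tool send_rows, never from a script. Its argument "plan" is a list that holds one entry, the list of rows, each a list of 6 numbers: the shift along the tool's x, y, z in fractions of the full range, 1 being 50 cm, then the turn, a rotation vector about the tool's x, y, z in shares of 180 degrees (1.0 is 180 degrees). A call has 1 to 8 rows; each row is the pose to reach, as a shift and turn from the pose commanded when the call began, along the tool's axes at that moment; what a row does not reach only later rows make up. A row lasts 1/12 s, in which the tool goes at most 41.7 mm and 7.16 degrees, less where a joint would pass 70% of its speed; a pose out of reach is approached as far as the arm can. Shift and turn numbers lie between -1 and 1, and a call with a number outside is refused. A call with a gripper value outside its range is refused whole. "fingers" is the opening, from 0 (shut) to 1 (fully open), set as the call begins (left out, the last holds). The fingers move at their own pace and stop on an object; the grip force is fixed at half the most. Time passes only in rows, so rows that repeat a pose let the fingers close. It gives the time, the measured TCP pose, the force, the opening and the grip force at its end, in the units of the state.
- ctrl.get_obs(): the state, without advancing time (a new reading comes with each control period).
- ctrl.snapshot(name): name is "scene" or "top" or "wrist"; returns a dict with "img" (480x640x3 uint8, red, green, blue), "K" (3x3 intrinsics, pixels), "k1" (the pictures are not rectified: a ray, as slopes to the right and down, at radius r is drawn at 1 + k1 r^2 times it, then the intrinsics apply), "pose" (4x4, takes a point from camera to world coordinates). Camera axes: x right, y down, z forward; pixel columns grow to the right and rows downward; lengths in m; the calibration is good to about 2 mm. A picture is of the moment at which its call begins. There is no depth.
- ctrl.close_job(): hands the job in; it is judged then, once.
The state is a dict: "clock": time; "joint_pos": joint angles; "qvel": joint speeds; "tau": joint torques, N m; "tool_pos": TCP position; "orientation": TCP orientation; "force": force on the tool from outside, world axes, zero at the start; "moment": the same for the moment, N m; "opening": finger opening in m; "gripper_force": force on a finger pad.
Only numpy, scipy, OpenCV 4.12 (cv2) and the standard library are available. Lean on these libraries where they do the work, as an engineer would, in place of code of your own. Each camera call takes 0.05 s, during which the arm holds its last target. There are 200 camera calls.

## Working session

There is one attempt and no reset: what is moved stays moved. The work goes in short steps, Python scripts to look and compute and a tool call to move; the robot and the scene stay as the last step left them, time stands still between calls to the robot, and variables do not carry over. Pictures are saved under pics/ and viewed, at most 10 in all, crops included, and the job is handed in when it is done.

Besides the shell and the picture viewer there is one more tool, called by a JSON object that holds its "op" and its "data". send_rows: Moves the arm, as the interface text tells. Its arguments: {"type":"object","properties":{"plan":{"type":"array","items":{"type":"array","items":{"type":"array","items":{"type":"number"}}}},"fingers":{"type":"number"}},"required":["plan"]}

```bash
mkdir -p pics; cat > h.py <<'E'
import numpy as np, cv2
from plant import ctrl
from scipy.spatial.transform import Rotation as R
def snap(n,f):
    s=ctrl.snapshot(n); cv2.imwrite(f'pics/{f}.png',s['img'][:,:,::-1]); np.savez(f'pics/{f}.npz',**s); return s
def ray(s,u,v):
    k=float(s['k1']); d=cv2.undistortPoints(np.array([[[u,v]]],float),s['K'],np.array([k,0,0,0,0.]),None)[0,0] if 0 else None
    K=s['K']; y=np.array([(u-K[0,2])/K[0,0],(v-K[1,2])/K[1,1]]); x=y.copy()
    for _ in range(50): x=y/(1+k*(x@x))
    T=s['pose']; return T[:3,3],T[:3,:3]@np.array([*x,1])
def at(s,u,v,z):
    o,d=ray(s,u,v); return o+d*(z-o[2])/d[2]
def proj(s,p):
    T=s['pose']; c=T[:3,:3].T@(np.array(p)-T[:3,3]); x=c[:2]/c[2]; x=x*(1+float(s['k1'])*(x@x)); return s['K'][:2,:2]@x+s['K'][:2,2]
def load(f): return dict(np.load(f'pics/{f}.npz'))
def delta(pos,yaw):
    """cm / rotvec deg in tool axes from the measured pose to a down-pointing pose"""
    o=ctrl.get_obs(); A=R.from_euler('xyz',o['orientation'],degrees=True); B=R.from_euler('xyz',[180,0,yaw],degrees=True)
    print('d',np.round(A.inv().apply(np.array(pos)-o['tool_pos'])*100,2),np.round((A.inv()*B).as_rotvec(degrees=True),1))
E
python3 - <<'E'
from h import *
o=ctrl.get_obs(); print(o)
for n in('scene','top','wrist'):
    s=snap(n,n+'0'); print(n,s['K'].tolist(),s['k1'],s['pose'].round(3).tolist())
E
```

```text
{'clock': 0.0, 'joint_pos': array([-4.69187993e+01,  2.05935571e+01,  6.33787905e-01, -2.01832517e-02,
       -7.01356985e+01, -1.65061172e+01]), 'qvel': array([-0.01853169, -0.05435491,  0.00372651,  0.01870627, -0.04027199,
       -0.01685008]), 'tau': array([ 7.45779507e-04, -5.82715845e+01,  2.93058068e+01,  6.99703261e+00,
        6.98031407e-03, -1.52005596e-04]), 'tool_pos': array([ 0.30172456, -0.6032645 ,  0.22559865]), 'orientation': array([ 1.79903076e+02, -8.93527091e-03, -1.53431783e+02]), 'force': array([ 1.01956362, -0.57511492, -0.91289749]), 'moment': array([-0.05691664, -0.04230788, -0.03574133]), 'gripper_force': 0.0, 'opening': 0.08755988177458009}
scene [[474.8604631153951, 0.0, 316.98743753614525], [0.0, 474.8604631153951, 251.52446868021977], [0.0, 0.0, 1.0]] -0.12426884937889301 [[0.729, -0.298, 0.616, -0.056], [-0.684, -0.321, 0.655, -0.611], [0.002, -0.899, -0.438, 0.524], [0.0, 0.0, 0.0, 1.0]]
top [[538.7147881292068, 0.0, 324.361298525762], [0.0, 538.7147881292068, 236.3032377837822], [0.0, 0.0, 1.0]] 0.021633645946069795 [[0.027, -0.997, 0.076, 0.444], [-0.999, -0.026, 0.022, -0.009], [-0.02, -0.076, -0.997, 1.368], [0.0, 0.0, 0.0, 1.0]]
wrist [[410.7297878375442, 0.0, 321.68873893959125], [0.0, 410.7297878375442, 235.69639630409233], [0.0, 0.0, 1.0]] -0.06506649992358056 [[-0.446, 0.859, 0.251, 0.233], [0.895, 0.428, 0.128, -0.637], [0.003, 0.281, -0.96, 0.383], [0.0, 0.0, 0.0, 1.0]]
```

View pics/scene0.png

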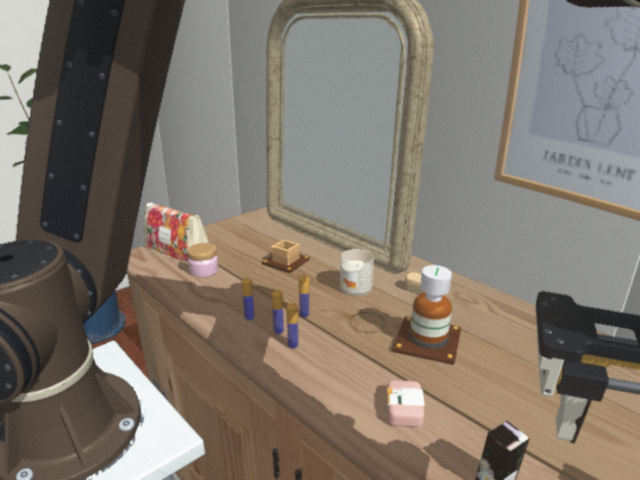

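View pics/top0.png

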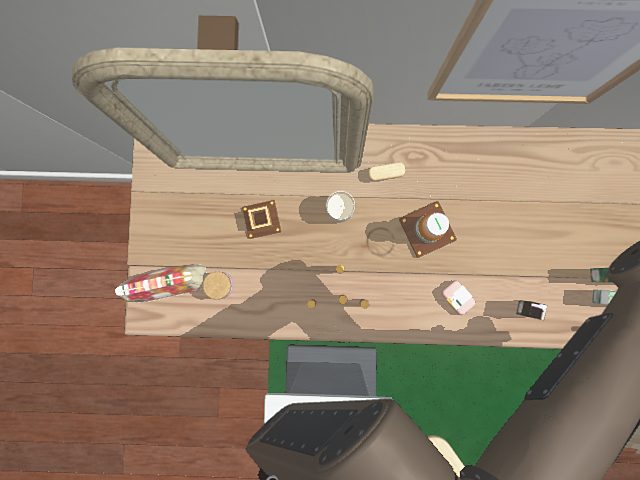

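The scene shows four phial look-alikes at (248,299), (278,311), (304,296) and (293,325), the well at (285,254) and the bottle at (433,320). In the top view the phial caps are at (341,268), (312,303), (343,299) and (364,303). The one at (341,268) is farthest from the base. An enlarged crop should confirm it.

```bash
python3 - <<'E'
from h import *
s=load('top0'); im=s['img'][:,:,::-1]
def c(u,v,w,h,f): return cv2.resize(im[v:v+h,u:u+w],None,fx=f,fy=f,interpolation=cv2.INTER_CUBIC)
a=c(232,190,64,56,6);b=c(395,195,64,56,6);d=c(296,255,96,60,8)
o=np.vstack([np.hstack([a,b]),cv2.resize(d,(768,480))])
o=o[:,:]; print(o.shape)
cv2.imwrite('pics/c1.png',cv2.resize(o,None,fx=.71,fy=.71) if 0 else o[:600] if 0 else cv2.resize(o,(565,600)))
for u,v in[(341,268),(312,303),(343,299),(364,303)]:
    p=at(s,u,v,.085);print(u,v,p.round(4),np.hypot(*p[:2]).round(3))
E
```

```text
(816, 768, 3)
341 268 [ 0.4668 -0.0225  0.085 ] 0.467
312 303 [0.3823 0.0441 0.085 ] 0.385
343 299 [ 0.3938 -0.029   0.085 ] 0.395
364 303 [ 0.3858 -0.0788  0.085 ] 0.394
```

View pics/c1.png

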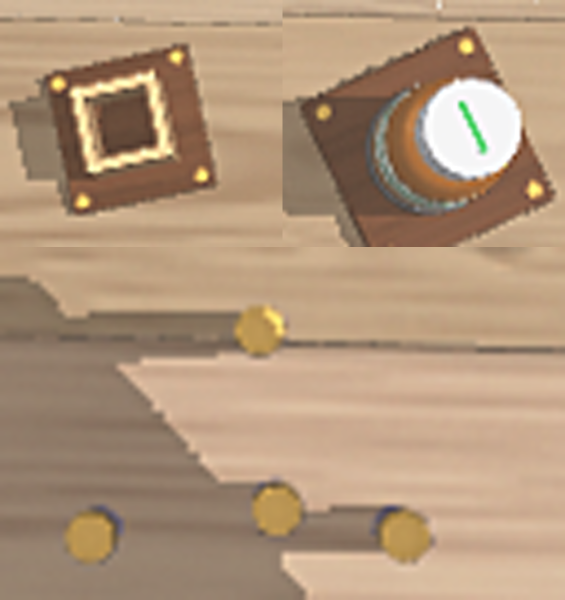

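The crop shows four identical caps. The one at (260,330), full-image (340,269), is clearly the farthest out and stands alone, so it is my target. The well rim is centred at (122,121), and the cap top is at (470,128) with its stripe running (462,102) to (484,152).

```bash
python3 - <<'E'
from h import *
s=load('top0'); q=load('scene0')
A=lambda x,y,z:at(s,232-.4+x*.2266,190-.4+y*.2266,z)
B=lambda x,y,z:at(s,395-.4+(x-282.5)*.2266,195-.4+y*.2266,z)
C=lambda x,y,z:at(s,296-.4+x*.17,255-.4+(y-247)*.17,z)
p=C(260,330,.085);print('phial',p.round(4))
w=np.mean([A(*c,.046) for c in[(72,90),(152,72),(174,152),(92,172)]],0);print('rim',w.round(4))
sc=[A(*c,.008) for c in[(58,84),(177,57),(202,175),(82,202)]];print('base',np.mean(sc,0).round(4))
for a,b in((0,1),(3,2)):d=sc[b]-sc[a];print('wyaw',np.degrees(np.arctan2(d[1],d[0])))
k=B(470,128,.145);print('cap',k.round(4));b=(B(323,112,.01)+B(535,189,.01))/2;print('bottle',b.round(4))
d=B(462,102,.145)-B(484,152,.145);print('stripe',np.degrees(np.arctan2(d[1],d[0])))
for x,y in(((323,112),(466,47)),((466,47),(535,189))):d=B(*y,.01)-B(*x,.01);print('byaw',np.degrees(np.arctan2(d[1],d[0])))
for n,u,v,z in(('candle',340,206,.078),('jar',217,285,.058),('soap',459,297,.026),('brush',387,172,.033)):print(n,at(s,u,v,z).round(3))
for P,z in((p,.085),(w,.046),(k,.145)): print('scene px',proj(q,[P[0],P[1],z]).round(1))
E
```

```text
phial [ 0.4651 -0.0197  0.085 ]
rim [0.5878 0.1821 0.046 ]
base [0.5874 0.1832 0.008 ]
wyaw -75.69983527506696
wyaw -75.80901511233698
cap [ 0.5723 -0.2373  0.145 ]
bottle [ 0.573  -0.2392  0.01  ]
stripe 24.299625280577406
byaw -64.02323187737765
byaw -153.58368863167772
candle [ 0.616 -0.016  0.078]
jar [0.418 0.277 0.058]
soap [ 0.405 -0.315  0.026]
brush [ 0.711 -0.132  0.033]
scene px [303.6 277.8]
scene px [285.8 244.6]
scene px [436.1 271.4]
```

```bash
python3 -c "
from h import *
delta([.465,-.020,.226],180)"
```

```text
d [-4.069e+01  4.487e+01  4.000e-02] [ 0.1 -0.  26.6]
```

Careful with the scale: shifts go in shares of 50 cm and turns go in shares of 180 degrees. That gives: 22 cm / 50 = 0.44, -20 cm / 50 = -0.4, 13 degrees / 180 = 0.0722.

{"op": "send_rows", "data": {"plan": [[[-0.4,0.44,0,0,0,0.0722],[-0.4,0.44,0,0,0,0.0722],[-0.4,0.44,0,0,0,0.0722],[-0.4,0.44,0,0,0,0.0722],[-0.4,0.44,0,0,0,0.0722],[-0.4,0.44,0,0,0,0.0722],[-0.4,0.44,0,0,0,0.0722],[-0.4,0.44,0,0,0,0.0722]]], "fingers": 1}}

```text
clock: 0.82
tool_pos: [0.3832, -0.3129, 0.2269]
orientation: [180.0, 0.1, -166.2]
force: [-0.9, -0.1, 0.2]
opening: 0.0877
gripper_force: 0.0
```

```bash
python3 -c "
from h import *
delta([.465,-.020,.20],180)"
```

```text
d [-14.91  26.51   2.72] [ 0.   0.1 13.8]
```

To row units: 26.5 cm / 50 = 0.53, -14.9 cm / 50 = -0.298, 13.8 degrees / 180 = 0.0767.

{"op": "send_rows", "data": {"plan": [[[-0.298,0.53,0.054,0,0,0.0767],[-0.298,0.53,0.054,0,0,0.0767],[-0.298,0.53,0.054,0,0,0.0767],[-0.298,0.53,0.054,0,0,0.0767],[-0.298,0.53,0.054,0,0,0.0767],[-0.298,0.53,0.054,0,0,0.0767],[-0.298,0.53,0.054,0,0,0.0767],[-0.298,0.53,0.054,0,0,0.0767]]]}}

```text
clock: 1.48
tool_pos: [0.4655, -0.022, 0.1994]
orientation: [180.0, 0.0, 179.8]
force: [0.9, -1.6, 0.5]
opening: 0.0871
gripper_force: 0.0
```

{"op": "send_rows", "data": {"plan": [[[0,0,0,0,0,0],[0,0,0,0,0,0],[0,0,0,0,0,0],[0,0,0,0,0,0]]]}}

```text
clock: 1.82
tool_pos: [0.4648, -0.0256, 0.1995]
orientation: [-180.0, -0.0, 179.7]
force: [0.2, -0.9, 0.7]
opening: 0.0876
gripper_force: 0.0
```

```bash
python3 -c "
from h import *
s=snap('wrist','w1');snap('top','t1')
print(proj(s,[.465,-.020,.085]))
delta([.465,-.020,.052],180)"
```

```text
[329.49910357 231.68803269]
d [-1.000e-02  5.800e-01  1.476e+01] [ 0.   0.  -0.3]
```

View pics/w1.png

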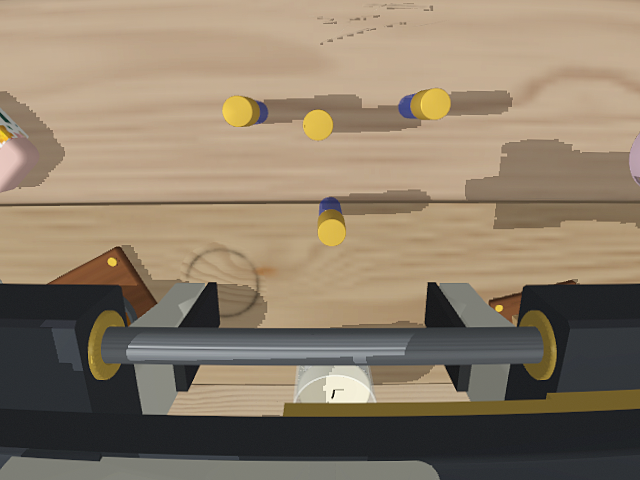

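The wrist view shows the target cap at (332,232), within 3 px of its projected position, with the other three phials at rows 103-125. I'm descending.

To row units: 14.7 cm / 50 = 0.294, 14 cm / 50 = 0.28.

{"op": "send_rows", "data": {"plan": [[[0,0.012,0.07,0,0,0],[0,0.012,0.14,0,0,0],[0,0.012,0.2,0,0,0],[0,0.012,0.25,0,0,0],[0,0.012,0.28,0,0,0],[0,0.012,0.294,0,0,0],[0,0.012,0.294,0,0,0],[0,0.012,0.294,0,0,0]]]}}

```text
clock: 2.58
tool_pos: [0.4654, -0.0193, 0.0531]
orientation: [-180.0, 0.0, 179.7]
force: [0.5, -0.4, -0.1]
opening: 0.0876
gripper_force: 0.0
```

{"op": "send_rows", "data": {"plan": [[[0,0,0,0,0,0],[0,0,0,0,0,0],[0,0,0,0,0,0],[0,0,0,0,0,0],[0,0,0,0,0,0],[0,0,0,0,0,0],[0,0,0,0,0,0],[0,0,0,0,0,0]]], "fingers": 0}}

```text
clock: 3.25
tool_pos: [0.465, -0.0189, 0.0526]
orientation: [180.0, -0.0, 179.8]
force: [-0.0, -0.3, 0.0]
opening: 0.04
gripper_force: 0.0
```

{"op": "send_rows", "data": {"plan": [[[0,0,0,0,0,0],[0,0,0,0,0,0],[0,0,0,0,0,0],[0,0,0,0,0,0]]]}}

```text
clock: 3.58
tool_pos: [0.4651, -0.0189, 0.0525]
orientation: [-180.0, -0.0, 179.8]
force: [0.1, 0.5, -0.3]
opening: 0.0199
gripper_force: 30.0
```

{"op": "send_rows", "data": {"plan": [[[0,0,-0.02,0,0,0],[0,0,-0.06,0,0,0],[0,0,-0.12,0,0,0],[0,0,-0.18,0,0,0],[0,0,-0.22,0,0,0],[0,0,-0.22,0,0,0],[0,0,-0.22,0,0,0]]]}}

```text
clock: 4.17
tool_pos: [0.4656, -0.0186, 0.1635]
orientation: [179.9, 0.1, 179.8]
force: [0.7, 0.5, -1.2]
opening: 0.0198
gripper_force: 30.0
```

```bash
python3 -c "
from h import *
delta([.5876,.1825,.1625],-166)"
```

```text
d [-12.12  20.16   0.16] [  0.1   0.1 -14.2]
```

To row units: 20.1 cm / 50 = 0.402, 18.3 cm / 50 = 0.366, -14 degrees / 180 = -0.0778.

{"op": "send_rows", "data": {"plan": [[[-0.02,0.034,0,0,0,-0.0111],[-0.06,0.1,0,0,0,-0.0222],[-0.1,0.166,0,0,0,-0.0333],[-0.14,0.232,0,0,0,-0.0444],[-0.18,0.3,0,0,0,-0.0556],[-0.22,0.366,0,0,0,-0.0667],[-0.244,0.402,0,0,0,-0.0778],[-0.244,0.402,0,0,0,-0.0778]]]}}

```text
clock: 4.83
tool_pos: [0.5892, 0.1849, 0.1597]
orientation: [-179.9, -0.1, -166.0]
force: [0.9, 0.3, -0.0]
opening: 0.0198
gripper_force: 30.0
```

{"op": "send_rows", "data": {"plan": [[[0,0,0,0,0,0],[0,0,0,0,0,0],[0,0,0,0,0,0],[0,0,0,0,0,0]]]}}

```text
clock: 5.17
tool_pos: [0.5873, 0.1807, 0.1625]
orientation: [-180.0, -0.0, -166.3]
force: [0.3, -0.5, -0.5]
opening: 0.0196
gripper_force: 30.0
```

```bash
python3 - <<'E'
from h import *
s=snap('wrist','w2');t=snap('scene','s2')
delta([.5876,.1825,.0615],-166)
print(proj(s,[.5876,.1825,.046]),proj(t,[.5876,.1825,.046]))
c=lambda i,u,v:cv2.resize(i[v:v+120,u:u+120,::-1],(400,400),interpolation=cv2.INTER_CUBIC)
u,v=proj(t,[.5876,.1825,.08]).astype(int)
cv2.imwrite('pics/c2.png',np.hstack([cv2.resize(s['img'][:,80:560,::-1],(400,400)),c(t['img'],u-60,v-60)]));print(u-60,v-60)
E
```

```text
d [-0.03  0.15 10.14] [ 0.   0.  -0.3]
[323.55795538 231.51159598] [285.58946152 244.57496482]
225 171
```

View pics/c2.png

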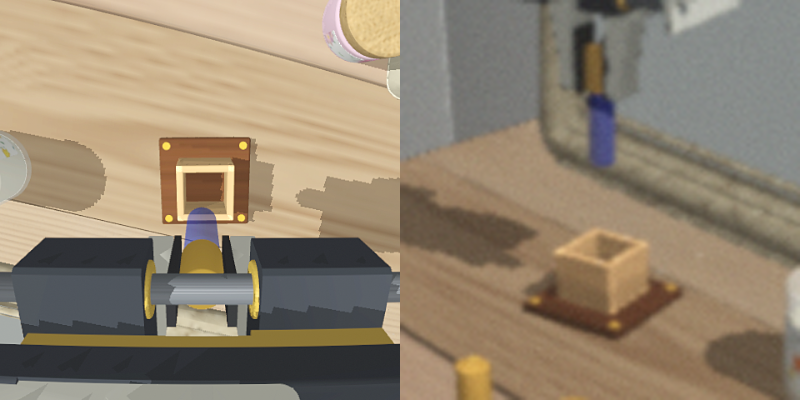

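The wrist view has the rim centred at about (326,230), against (323.6,231.5) projected, so it matches within 2 mm. The phial hangs upright, so I'm lowering it into the shaft.

To row units: 10.1 cm / 50 = 0.202, 9.7 cm / 50 = 0.194.

{"op": "send_rows", "data": {"plan": [[[0,0.004,0.02,0,0,0],[0,0.004,0.06,0,0,0],[0,0.004,0.1,0,0,0],[0,0.004,0.14,0,0,0],[0,0.004,0.174,0,0,0],[0,0.004,0.194,0,0,0],[0,0.004,0.202,0,0,0],[0,0.004,0.202,0,0,0]]]}}

```text
clock: 5.93
tool_pos: [0.5874, 0.1834, 0.0613]
orientation: [-180.0, -0.0, -166.2]
force: [0.2, 1.1, -0.3]
opening: 0.02
gripper_force: 30.0
```

{"op": "send_rows", "data": {"plan": [[[0,0,0,0,0,0],[0,0,0,0,0,0],[0,0,0,0,0,0]]]}}

```text
clock: 6.18
tool_pos: [0.5876, 0.1837, 0.0621]
orientation: [180.0, 0.1, -166.2]
force: [-0.5, 0.4, -0.8]
opening: 0.0199
gripper_force: 30.0
```

To row units: 0.1 cm / 50 = 0.002.

{"op": "send_rows", "data": {"plan": [[[0,0,0.002,0,0,0],[0,0,0.002,0,0,0],[0,0,0.002,0,0,0]]]}}

```text
clock: 6.43
tool_pos: [0.5874, 0.1836, 0.0606]
orientation: [180.0, 0.0, -166.2]
force: [0.2, 0.2, -0.4]
opening: 0.0201
gripper_force: 30.0
```

{"op": "send_rows", "data": {"plan": [[[0,0,0,0,0,0],[0,0,0,0,0,0],[0,0,0,0,0,0],[0,0,0,0,0,0],[0,0,0,0,0,0],[0,0,0,0,0,0],[0,0,0,0,0,0],[0,0,0,0,0,0]]], "fingers": 0.8}}

```text
clock: 7.1
tool_pos: [0.5874, 0.1836, 0.0606]
orientation: [180.0, 0.0, -166.2]
force: [-0.3, -0.2, 0.7]
opening: 0.067
gripper_force: 0.0
```

{"op": "send_rows", "data": {"plan": [[[0,0,-0.02,0,0,0],[0,0,-0.06,0,0,0],[0,0,-0.12,0,0,0],[0,0,-0.18,0,0,0],[0,0,-0.24,0,0,0],[0,0,-0.3,0,0,0],[0,0,-0.34,0,0,0],[0,0,-0.34,0,0,0]]], "fingers": 1}}

```text
clock: 7.77
tool_pos: [0.5896, 0.1843, 0.2371]
orientation: [179.9, 0.5, -166.2]
force: [0.4, 0.1, -0.1]
opening: 0.088
gripper_force: 0.0
```

```bash
python3 - <<'E'
from h import *
s=snap('wrist','w3');t=snap('scene','s3')
delta([.573,-.238,.23],-153)
c=lambda i,u,v:cv2.resize(i[v:v+80,u:u+80,::-1],(400,400),interpolation=cv2.INTER_CUBIC)
u,v=proj(s,[.5876,.1825,.09]).astype(int);print(u,v,proj(s,[.5876,.1837,.093]))
cv2.imwrite('pics/c3.png',np.hstack([c(s['img'],u-40,v-40),c(t['img'],250,200)]))
E
```

```text
d [ 11.46 -40.62   0.15] [  0.    0.1 -13.2]
319 215 [320.57730936 216.35373823]
```

View pics/c3.png

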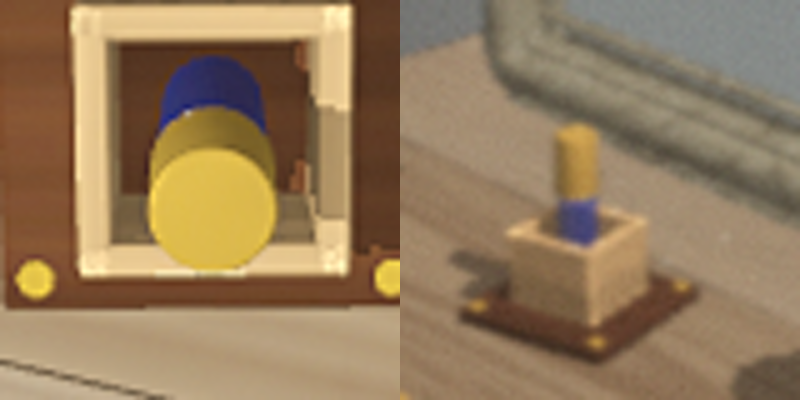

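The phial stands upright in the middle of the shaft: its cap top is at about (212,210) in the left crop, and it is straight in the right crop. Next is the bottle.

To row units: -20.3 cm / 50 = -0.406, 5.7 cm / 50 = 0.114, -7 degrees / 180 = -0.0389.

{"op": "send_rows", "data": {"plan": [[[0.114,-0.406,0,0,0,-0.0389],[0.114,-0.406,0,0,0,-0.0389],[0.114,-0.406,0,0,0,-0.0389],[0.114,-0.406,0,0,0,-0.0389],[0.114,-0.406,0,0,0,-0.0389],[0.114,-0.406,0,0,0,-0.0389],[0.114,-0.406,0,0,0,-0.0389]]]}}

```text
clock: 8.45
tool_pos: [0.5794, -0.0296, 0.2296]
orientation: [180.0, -0.1, -159.4]
force: [0.4, 0.7, -0.5]
opening: 0.0877
gripper_force: 0.0
```

```bash
python3 -c "
from h import *
delta([.573,-.238,.23],-153)"
```

```text
d [  7.91 -19.29  -0.03] [ 0.  -0.1 -6.4]
```

To row units: -19.3 cm / 50 = -0.386, 7.9 cm / 50 = 0.158, -6.4 degrees / 180 = -0.0356.

{"op": "send_rows", "data": {"plan": [[[0.158,-0.386,0,0,0,-0.0356],[0.158,-0.386,0,0,0,-0.0356],[0.158,-0.386,0,0,0,-0.0356],[0.158,-0.386,0,0,0,-0.0356],[0.158,-0.386,0,0,0,-0.0356],[0.158,-0.386,0,0,0,-0.0356],[0.158,-0.386,0,0,0,-0.0356],[0.158,-0.386,0,0,0,-0.0356]]]}}

```text
clock: 9.12
tool_pos: [0.5749, -0.2349, 0.2297]
orientation: [179.9, -0.1, -152.8]
force: [0.3, 0.3, 0.3]
opening: 0.0874
gripper_force: 0.0
```

{"op": "send_rows", "data": {"plan": [[[0,0,0,0,0,0],[0,0,0,0,0,0],[0,0,0,0,0,0],[0,0,0,0,0,0]]]}}

```text
clock: 9.45
tool_pos: [0.5753, -0.2345, 0.2308]
orientation: [-180.0, 0.0, -152.7]
force: [0.5, -1.1, -0.6]
opening: 0.0878
gripper_force: 0.0
```

```bash
python3 - <<'E'
from h import *
s=snap('wrist','w4'); print(ctrl.get_obs()['tool_pos'])
print(proj(s,[.5725,-.238,.145]))
cv2.imwrite('pics/w4.png',s['img'][130:370,160:480,::-1].repeat(2,0).repeat(2,1))
delta([.5725,-.238,.114],-153)
E
```

```text
[ 0.5751706  -0.2347684   0.23075251]
[317.94018227 237.3171742 ]
d [ 0.39 -0.16 11.68] [-0.   0.   0.2]
```

View pics/w4.png

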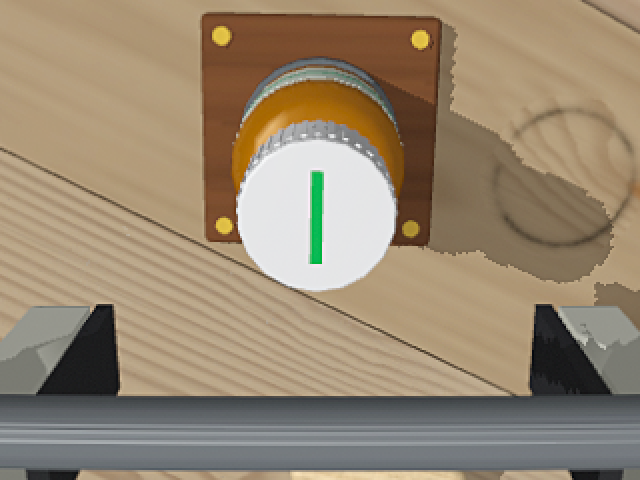

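In the crop the cap is centred at (317,215), full-image (318.5,237.5), which is within 1 px of the projection. The stripe runs along the tool x. I'm descending and gripping.

To row units: 11.6 cm / 50 = 0.232, 11.3 cm / 50 = 0.226.

{"op": "send_rows", "data": {"plan": [[[0.008,-0.004,0.03,0,0,0],[0.008,-0.004,0.08,0,0,0],[0.008,-0.004,0.13,0,0,0],[0.008,-0.004,0.18,0,0,0],[0.008,-0.004,0.21,0,0,0],[0.008,-0.004,0.226,0,0,0],[0.008,-0.004,0.232,0,0,0],[0.008,-0.004,0.232,0,0,0]]]}}

```text
clock: 10.17
tool_pos: [0.5724, -0.2391, 0.1145]
orientation: [180.0, -0.0, -152.8]
force: [-0.4, 0.4, -0.5]
opening: 0.0876
gripper_force: 0.0
```

{"op": "send_rows", "data": {"plan": [[[0,0,0,0,0,0],[0,0,0,0,0,0],[0,0,0,0,0,0],[0,0,0,0,0,0],[0,0,0,0,0,0],[0,0,0,0,0,0],[0,0,0,0,0,0],[0,0,0,0,0,0]]], "fingers": 0}}

```text
clock: 10.83
tool_pos: [0.5723, -0.2391, 0.1148]
orientation: [180.0, 0.0, -152.8]
force: [-1.3, 1.1, 2.4]
opening: 0.0499
gripper_force: 30.0
```

{"op": "send_rows", "data": {"plan": [[[0,0,0,0,0,0],[0,0,0,0,0,0],[0,0,0,0,0,0]]]}}

```text
clock: 11.08
tool_pos: [0.5723, -0.2391, 0.1148]
orientation: [-180.0, 0.0, -152.8]
force: [-1.8, 2.6, 3.8]
opening: 0.0503
gripper_force: 30.0
```

To row units: 0.55 cm / 50 = 0.011, 0.45 cm / 50 = 0.009.

{"op": "send_rows", "data": {"plan": [[[0,0,0.003,0,0,0],[0,0,0.006,0,0,0],[0,0,0.009,0,0,0],[0,0,0.011,0,0,0],[0,0,0.011,0,0,0],[0,0,0.011,0,0,0],[0,0,0.011,0,0,0]]]}}

```text
clock: 11.67
tool_pos: [0.5724, -0.2392, 0.1097]
orientation: [-180.0, 0.0, -152.8]
force: [-3.8, 4.4, 7.4]
opening: 0.0501
gripper_force: 30.0
```

To row units: 0.1 cm / 50 = 0.002.

{"op": "send_rows", "data": {"plan": [[[0,0,0.002,0,0,0],[0,0,0.002,0,0,0],[0,0,0.002,0,0,0],[0,0,0.002,0,0,0]]]}}

```text
clock: 12.0
tool_pos: [0.5724, -0.2392, 0.1088]
orientation: [-180.0, 0.0, -152.8]
force: [-2.5, 3.1, 8.3]
opening: 0.0503
gripper_force: 30.0
```

To row units: -39 degrees / 180 = -0.2167.

{"op": "send_rows", "data": {"plan": [[[0,0,0,0,0,-0.0222],[0,0,0,0,0,-0.05],[0,0,0,0,0,-0.0778],[0,0,0,0,0,-0.1056],[0,0,0,0,0,-0.1333],[0,0,0,0,0,-0.1611],[0,0,0,0,0,-0.1889],[0,0,0,0,0,-0.2167]]]}}

```text
clock: 12.67
tool_pos: [0.5737, -0.2399, 0.1094]
orientation: [-179.8, 0.0, -113.5]
force: [-0.2, 0.5, 8.4]
opening: 0.0501
gripper_force: 30.0
```

```bash
python3 - <<'E'
from h import *
o=ctrl.get_obs();print(o['moment'],o['joint_pos'].round(1))
t=load('top0');s=snap('top','t5');
im=s['img'][205:245,418:458,::-1]
hsv=cv2.cvtColor(s['img'],cv2.COLOR_RGB2HSV)
for q in(t,s):
    h=cv2.cvtColor(q['img'],cv2.COLOR_RGB2HSV)[195:255,400:465]
    v,u=np.nonzero((h[...,0]>50)&(h[...,0]<85)&(h[...,1]>90)); print(len(u))
    if len(u)>3:
        P=np.array([at(q,a+400,b+195,.14)[:2] for a,b in zip(u,v)]); P-=P.mean(0); d=np.linalg.svd(P)[2][0]; print(np.degrees(np.arctan2(d[1],d[0]))%180)
E
```

```text
[ 0.37640315  0.28359227 -0.05173112] [ -4.7  21.  -15.1   0.1 -53.7 -18.9]
17
26.675727195585523
0
```

```bash
python3 - <<'E'
from h import *
for n in('wrist','scene'):
    s=snap(n,n+'5'); u0,v0=proj(s,[.5725,-.238,.138]).astype(int)
    a=max(u0-50,0);b=max(v0-50,0);h=cv2.cvtColor(s['img'],cv2.COLOR_RGB2HSV)[b:b+100,a:a+100]
    v,u=np.nonzero((h[...,0]>50)&(h[...,0]<85)&(h[...,1]>90)); print(n,u0,v0,len(u))
    if len(u)>3:
        P=np.array([at(s,x+a,y+b,.139)[:2] for x,y in zip(u,v)]);c=P.mean(0); P-=c; d=np.linalg.svd(P)[2][0]; print(c,np.degrees(np.arctan2(d[1],d[0]))%180)
E
```

```text
wrist 324 341 375
[ 0.57351014 -0.2381764 ] 65.7448807861021
scene 436 275 0
```

The stripe is now at 65.7°, up from about 26°, so the cap has turned 39° while still pressed down. I'm carrying on to 90°.

To row units: -46 degrees / 180 = -0.2556.

{"op": "send_rows", "data": {"plan": [[[0,0,0,0,0,-0.0278],[0,0,0,0,0,-0.0556],[0,0,0,0,0,-0.0889],[0,0,0,0,0,-0.1222],[0,0,0,0,0,-0.1556],[0,0,0,0,0,-0.1889],[0,0,0,0,0,-0.2222],[0,0,0,0,0,-0.2556]]]}}

```text
clock: 13.48
tool_pos: [0.5746, -0.2402, 0.1098]
orientation: [-179.8, -0.2, -67.5]
force: [1.2, -0.5, 7.4]
opening: 0.0505
gripper_force: 30.0
```

To row units: -4 degrees / 180 = -0.0222.

{"op": "send_rows", "data": {"plan": [[[0,0,0,0,0,-0.0222],[0,0,0,0,0,-0.0222],[0,0,0,0,0,-0.0222],[0,0,0,0,0,-0.0222]]]}}

```text
clock: 13.82
tool_pos: [0.5747, -0.2401, 0.1099]
orientation: [-179.8, -0.2, -63.8]
force: [0.5, 0.6, 7.7]
opening: 0.0497
gripper_force: 30.0
```

To row units: -1.8 cm / 50 = -0.036, -1.5 cm / 50 = -0.03.

{"op": "send_rows", "data": {"plan": [[[0,0,-0.006,0,0,0],[0,0,-0.012,0,0,0],[0,0,-0.018,0,0,0],[0,0,-0.024,0,0,0],[0,0,-0.03,0,0,0],[0,0,-0.036,0,0,0],[0,0,-0.036,0,0,0]]]}}

```text
clock: 14.4
tool_pos: [0.5738, -0.239, 0.1264]
orientation: [-179.9, -0.1, -63.8]
force: [3.7, 1.1, 1.0]
opening: 0.0499
gripper_force: 30.0
```

To row units: -6.3 cm / 50 = -0.126, -5.8 cm / 50 = -0.116.

{"op": "send_rows", "data": {"plan": [[[0,0,-0.016,0,0,0],[0,0,-0.036,0,0,0],[0,0,-0.056,0,0,0],[0,0,-0.076,0,0,0],[0,0,-0.096,0,0,0],[0,0,-0.116,0,0,0],[0,0,-0.126,0,0,0],[0,0,-0.126,0,0,0]]]}}

```text
clock: 15.07
tool_pos: [0.573, -0.2394, 0.1909]
orientation: [-179.9, -0.1, -63.8]
force: [0.9, -0.2, -0.1]
opening: 0.0499
gripper_force: 30.0
```

{"op": "send_rows", "data": {"plan": [[[0,0,0,0,0,0],[0,0,0,0,0,0],[0,0,0,0,0,0],[0,0,0,0,0,0],[0,0,0,0,0,0],[0,0,0,0,0,0]]]}}

```text
clock: 15.57
tool_pos: [0.5722, -0.2392, 0.1887]
orientation: [180.0, 0.0, -63.8]
force: [0.1, -0.5, -0.1]
opening: 0.0501
gripper_force: 30.0
```

```bash
python3 - <<'E'
from h import *
s=snap('scene','s6'); i=s['img'][:,:,::-1]
cv2.imwrite('pics/c6.png',np.hstack([cv2.resize(i[215:375,355:515],(400,400)),cv2.resize(i[210:290,245:325],(400,400))]))
E
```

```text
(no output)
```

View pics/c6.png

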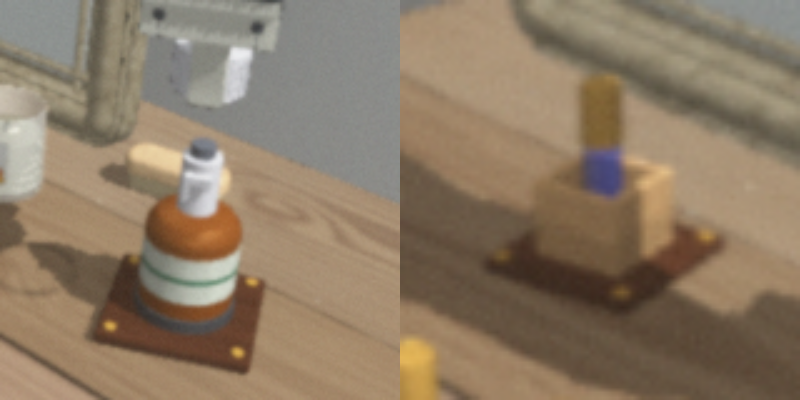

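The cap is held level, at (212,72) in the crop, straight above the bare neck at (203,150). The phial still stands upright in the well. I'm handing in.

```bash
python3 -c "
from plant import ctrl
print(ctrl.close_job())"
```

```text
the job is handed in; nothing more can be done
None
```

The job is handed in (no verdict came back): the phial stands released in the well, and the cap was pressed, turned about 90° anticlockwise, lifted off and is held level about 5 cm above the bottle's mouth.

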